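# Hold the sample cell in the photometer's light path

### The arm

A 6-joint arm with a two-finger parallel gripper is mounted at the origin on the work surface. World frame = base frame: x ahead of the robot, y to its left, z up, the work surface at z = 0. Lengths are in mm, angles in degrees, forces in N, time in s.
With the tool pointing down it reaches from about 300 to 750 mm from the base axis. Payload 8.5 kg.
Tool frame: the origin (TCP) lies midway between the tips of the shut fingers; the grasp point (between the pads) lies 19 mm behind it; z points along the fingers, y is the line along which they close (so a half turn about z gives the same grasp; the last joint's range is limited). The gripper opens to 88 mm and grips with 3 to 60 N. Pads are 18 mm wide; open, the fingers measure 123 mm over their backs; the gripper's body (75 mm by 187 mm) begins 45 mm behind the grasp point.
Start: joints at [-88.081, 21.807, 74.336, -0, 83.858, -12.336], TCP at [135.428, -533.048, 238.748] pointing down, gripper open.
Joint ranges: [-178.18, 178.18], [-50.72, 133.34], [12.68, 142.11], [-81.47, 261.47], [9.98, 163.14], [-165.26, 165.26]. Speed limits (degrees/s): [136.94, 136.94, 180, 180, 180, 180].

### API

Orientations are given as [roll, pitch, yaw] about the fixed x, y, z axes, in that order (R = Rz(yaw) Ry(pitch) Rx(roll)).
In Python, from plant import monitor, optics, arm gives the robot as it stands. The module is installed in compiled form; this text tells all that it offers.
- The arm moves only by the tool carry_out, never from a script. Its argument "rows" is a list of rows, each an object with "offset": the shift along the world's x, y, z in m, a list of three; "roll": the turn about the world's z in degrees. In form: [{"offset": [dx, dy, dz], "roll": roll}, ...]. A call has 1 to 10 rows; each row shifts and turns the commanded pose from where the row before left it; what a row does not reach is not made up. A row lasts 1/12 s, in which the tool goes at most 41.7 mm and 7.16 degrees, less where a joint would pass 70% of its speed; a pose out of reach is approached as far as the arm can. A call with a gripper value outside its range is refused whole. "hand" is the finger opening in m, from 0 to 0.0881, set as the call begins (left out, the last holds). The fingers move at their own pace and stop on an object; the grip force is fixed at half the most. Time passes only in rows, so rows that do not move let the fingers close. It gives the time, the measured TCP pose, the force, the opening and the grip force at its end, in the units of the state.
- monitor.get_obs(): the state, without advancing time (a new reading comes with each control period).
- optics.snapshot(name): name is "side" or "top" or "wrist"; returns a dict with "img" (420x560x3 uint8, red, green, blue), "range_z" (420x560 float32, mm along the optical axis (not along the pixel's ray), 0 where there is no reading), "fx", "fy", "cx", "cy" (pixels), "k1" (the pictures are not rectified: a ray, as slopes to the right and down, at radius r is drawn at 1 + k1 r^2 times it, then the intrinsics apply), "view" (4x4, takes a point from world to camera coordinates). Camera axes: x right, y down, z forward; pixel columns grow to the right and rows downward; lengths in mm; the calibration is good to about 2 mm. A picture is of the moment at which its call begins.
- arm.finish_job(): hands the job in; it is judged then, once.
The state is a dict: "time_s": time; "joint_positions": joint angles; "qd": joint speeds; "effort": joint torques, N m; "tool_pos": TCP position; "tool_rot": TCP orientation; "ft_force": force on the tool from outside, world axes, zero at the start; "ft_torque": the same for the moment, N m; "opening": finger opening in mm; "grip_force": force on a finger pad.
Only numpy, scipy, OpenCV 4.12 (cv2) and the standard library are available. Lean on these libraries where they do the work, as an engineer would, in place of code of your own. Each camera call takes 0.05 s, during which the arm holds its last target. There are 200 camera calls.

### The job

Lift the dust hood off the cell rack by its handle and hang it level over the bar of the steel rail. Then take the tall stoppered square cell out of the rack by its two frosted faces, never touching the clear ones, and hold it upright in the light path midway between the photometer's lamp and detector, clear faces square to the beam and the beam passing centrally through the lower half of the cell: finish there, still holding it. Do not touch the photometer, and leave everything else where it stands.

Things in the scene. Friction and masses are not known exactly. Their poses are not given: they have to be found in the camera images.
- hood: Loose dust hood of bent clear acrylic (3 mm sheet, about 130 g in all), 130 mm long, 66 mm wide, open below and at both ends: two vertical skirts 62 mm high, sloping shoulders and a flat roof; inside it is 60 mm wide, the flat part of the roof 24 mm wide. It starts standing on the bench over the rack. Origin: middle of the lower rim. x runs along its length and its handle, z up.
- hood_handle (a point): Centre of the hood's grip, 111 mm above the rim: a level aluminium bar 86 mm long (along the hood's x), 10 mm wide and 12 mm high on two steel standoffs 33 mm either side of its centre; its underside is 22 mm above the roof.
- hood_ridge (a point): Middle of the underside of the hood's roof, 80 mm above the rim: this rests on the bar when the hood hangs (the hood's x along the bar, a skirt on each side).
- hang_rail: Fixed rail: a bent steel tube, 12 mm thick, that makes a level bar 268 mm long between two posts 280 mm apart, on flat feet 90 mm wide. Origin: on the bench below the bar's middle. x runs along the bar.
- bar_mid (a point): Middle of the rail's bar, on its centre line, 110 mm above the bench (the bar's top is at 116 mm).
- rack: Fixed grey cell rack under the hood, 126 x 44 x 20 mm, with three square wells 13.5 mm wide and 12 mm deep in a row along its x, 42 mm apart. Origin: centre of its underside. The cells' sides are parallel to the rack's. Any of the three cells may be in any well.
- cell: The sample cell: a loose upright square cuvette, 12.5 x 12.5 x 45 mm, with a round white stopper (11 mm wide, 6 mm high) on top, 51 mm in all, about 20 g. Origin: centre of its underside, 8 mm above the bench in the rack; 33 mm of the cuvette stands above the rack. Its frosted white faces look to +y and -y, its clear glassy faces to +x and -x, z up.
- cell_frosted: The cell's two frosted walls (fixed to the cell, same origin and axes), outer faces 6.25 mm either side of the cell's axis along y: grip here, fingers closing along the cell's y.
- cell_clear: The cell's two clear windows (fixed to the cell, same origin and axes), outer faces 6.25 mm either side along x: not to be touched.
- cell_window (a point): The point on the cell's axis, 14 mm above its underside, through which the beam should pass.
- photometer: Fixed open-beam photometer: black optical rail 290 x 52 mm, 20 mm high, with a lamp (round, finned, at -y) and a detector (square white head, at +y) on posts; each has a barrel 27 mm thick pointing at the other across an open gap of 72 mm, top of the heads at 112 mm. Origin: on the bench below the middle of the gap. The beam runs along its y.
- light_path (a point): Middle of the light path: halfway between the two barrels, on the beam, 90 mm above the bench.
- round_cell: Round glass cell in another well, 12 mm wide, 46 mm high with a black cap. Bystander. Origin: centre of its underside, z up.
- short_cell: Short square cuvette without stopper in another well, 12.3 x 12.3 x 30 mm. Bystander. Origin: centre of its underside, z up.
- microplate: 96-well microplate lying on the bench, 86 x 128 x 14 mm (x, y, z). Bystander. Origin: centre of its underside.
- tip_box: Box of pipette tips, 82 x 118 x 59 mm (x, y, z). Bystander. Origin: centre of its underside.
- reagent: Amber reagent bottle, 70 mm wide, 130 mm high. Bystander. Origin: centre of its underside.
- beaker: White beaker, 60 mm wide, 70 mm high. Bystander. Origin: centre of its underside.
- marker: Marker pen lying on the bench, 130 mm long (x), 15 mm thick. Bystander. Origin: under its middle.
Things that resemble listed ones, but are neither listed nor needed, are in the scene too. Leave any blue or orange look-alike of the hood alone.

How it is judged (in metres and radians):
On the way, in this order (a step that is already met when the one before it is completed fails the run):
1. the hood hangs level over the rail's bar, let go and still (y of hood_ridge in the frame of bar_mid between -0.02 and 0.02 m and x of hood_ridge in the frame of bar_mid between -0.075 and 0.075 m and z of hood_ridge in the frame of bar_mid between -0.002 and 0.018 m and angle between hood's own z axis and vertical below 0.4 rad and contact force between hood and hang_rail above 0.3 N and contact force between hood and the fingers below 0.05 N and contact force between hood and the arm below 0.05 N and linear speed of hood below 0.03 m/s), for 0.3 s.
2. the cell, gripped by its frosted faces, is held upright in the light path (x of cell_window in the frame of light_path between -0.004 and 0.004 m and y of cell_window in the frame of light_path between -0.012 and 0.012 m and z of cell_window in the frame of light_path between -0.009 and 0.009 m and angle between the x axis of cell and the y axis of photometer, either way round below 0.14 rad and angle between cell's own z axis and vertical below 0.14 rad and contact force between cell_frosted and the fingers above 0.5 N and contact force between cell_clear and the fingers below 0.2 N and contact force between cell and photometer below 0.05 N and contact force between cell and rack below 0.05 N and linear speed of cell below 0.03 m/s), for 0.2 s.
At the end, for the whole second after the job is handed in: The hood hangs free on the bar (within 20 mm across it, 75 mm along it, 0.4 rad of level). The fingers hold the cell by its frosted faces, clear of rack and photometer, the point 14 mm up it within 4 mm of the beam sideways, 9 mm in height, 12 mm along; upright and square within 0.14 rad (all of step 1 and all of step 2); the arm keeps its last pose, push and grip.
It fails at once if the fingers touch a clear face of the cell (contact force between cell_clear and the fingers above 0.3 N).
It fails at once if the photometer is touched by the robot, the cell or the hood (contact force between photometer and the fingers above 1 N or contact force between photometer and the arm above 1 N or contact force between photometer and cell above 1 N or contact force between photometer and hood above 1 N).
It fails at once if a bystander is displaced (by 30 mm, or 15 mm for the two other cells) (distance of any of microplate, tip_box, reagent, beaker, marker from where it was at the start of the episode above 0.03 m or distance of any of round_cell, short_cell from where it was at the start of the episode above 0.015 m).
It also fails if it takes over 67 s, if anything falls off the work surface, if the arm or the gripper's body presses on something with over 40 N, if the wrist force passes 120 N, or if a joint passes its speed limit or range.

## Working session

There is one attempt and no reset: what is moved stays moved. The work goes in short steps, Python scripts to look and compute and a tool call to move; the robot and the scene stay as the last step left them, time stands still between calls to the robot, and variables do not carry over. Pictures are saved under pics/ and viewed, at most 10 in all, crops included, and the job is handed in when it is done.

Besides the shell and the picture viewer there is one more tool, called after "Call:" by a JSON object that holds its "op" and its "data". carry_out: Moves the arm, as the interface text tells. Its arguments: {"type":"object","properties":{"rows":{"type":"array"},"hand":{"type":"number"}},"required":["rows"]}

```bash
mkdir -p pics
cat > h.py <<'E'
import numpy as np, cv2, pickle
from plant import monitor, optics, arm
def snap(n,save=None):
    s=optics.snapshot(n)
    if save: cv2.imwrite('pics/'+save,s['img'][:,:,::-1]); pickle.dump(s,open('pics/'+save+'.pkl','wb'))
    return s
def load(save): return pickle.load(open('pics/'+save+'.pkl','rb'))
def ray(s,uv):
    uv=np.array(uv,float).reshape(-1,1,2)
    K=np.array([[s['fx'],0,s['cx']],[0,s['fy'],s['cy']],[0,0,1]])
    d=cv2.undistortPoints(uv,K,np.array([s['k1'],0,0,0.]))[:,0]
    V=np.array(s['view']);R=V[:3,:3];o=-R.T@V[:3,3]
    return o,np.c_[d,np.ones(len(d))]@R
def onz(s,uv,z):
    o,d=ray(s,uv); return o+d*((z-o[2])/d[:,2])[:,None]
def cloud(s):
    h,w=s['range_z'].shape
    vv,uu=np.mgrid[:h,:w]
    o,d=ray(s,np.c_[uu.ravel(),vv.ravel()])
    P=o+d*s['range_z'].reshape(-1,1)
    P[s['range_z'].ravel()<=0]=np.nan
    return P.reshape(h,w,3)
E
python3 - <<'E'
from h import *
a=snap('top','top0.png');b=snap('side','side0.png')
for s in(a,b): print(s['fx'],s['cx'],s['cy'],s['k1'],np.round(s['view'],3).tolist())
cv2.imwrite('pics/both0.png',np.vstack([a['img'],b['img']])[:,:,::-1]) if 0 else None
o=monitor.get_obs();print(o)
E
```

```text
434.44354727828846 281.9902979867847 205.40846722055494 -0.0009605628285146512 [[0.021, -1.0, 0.015, -50.423], [-0.993, -0.022, -0.12, 573.899], [0.12, -0.012, -0.993, 1074.665], [0.0, 0.0, 0.0, 1.0]]
492.3637105595012 276.11403299658116 209.61062979991615 -0.0451990270116388 [[0.841, -0.541, 0.026, -486.512], [-0.268, -0.457, -0.848, 193.717], [0.471, 0.706, -0.529, 991.371], [0.0, 0.0, 0.0, 1.0]]
{'time_s': 0.1, 'joint_positions': array([-8.80797898e+01,  2.18342960e+01,  7.43795046e+01, -9.34743612e-04,
        8.38587291e+01, -1.23344256e+01]), 'qd': array([-0.07613252, -0.07833758, -0.09863166, -0.02689552,  0.11456445,
       -0.08374007]), 'effort': array([ 5.06279088e-03, -4.38641059e+01, -2.24910074e+01,  7.15268101e-02,
        3.41713952e-02, -6.72349984e-05]), 'tool_pos': array([ 135.42474773, -532.79540723,  238.23141375]), 'tool_rot': array([-1.79928946e+02, -1.45858081e-02,  1.42547273e+01]), 'ft_force': array([-0.73807844,  0.03587819,  0.76454672]), 'ft_torque': array([ 0.03339475, -0.03042938, -0.05251744]), 'grip_force': 0.0, 'opening': 87.95948119163126}
```

View pics/top0.png

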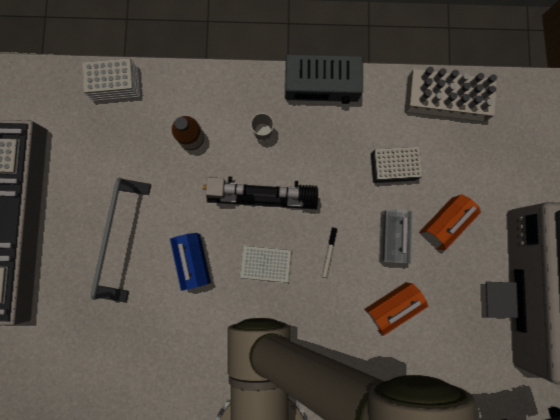

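View pics/side0.png

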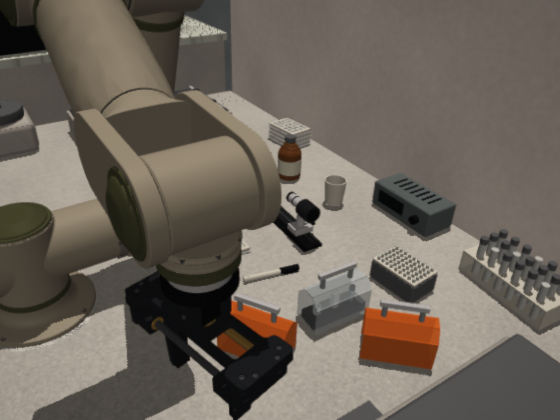

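The top view shows the clear hood at (397,237), with a grey handle near (405,232). The look-alikes are orange at (450,222) and (397,308), and blue at (190,262). In the side view the clear hood is at (335,300) and the oranges are at (400,335) and (258,330). The rail bar runs from (120,185) to (97,295). The photometer is at (262,195), with its white detector head on the left at (215,190). I choose the clear hood, and next I'll measure and check it in a crop.

Run:
```python
from h import *
a=load('top0.png');b=load('side0.png')
P=cloud(a)
def rep(name,sl,zlo,zhi):
    Q=P[sl].reshape(-1,3);Q=Q[(Q[:,2]>zlo)&(Q[:,2]<zhi)]
    if len(Q)<4: print(name,len(Q));return
    r=cv2.minAreaRect(Q[:,:2].astype(np.float32))
    print(name,len(Q),'mean',Q.mean(0).round(1),'rect',np.round(r[0],1),np.round(r[1],1),round(r[2],1),np.round(cv2.boxPoints(r)).tolist())
rep('handle',np.s_[205:270,380:415],106,125)
rep('hood roof',np.s_[205:270,380:415],75,100)
rep('railbar',np.s_[170:310,85:155],104,122)
rep('railfeet',np.s_[170:310,85:155],3,20)
rep('phot heads',np.s_[170:215,200:325],60,125)
rep('phot base',np.s_[170:215,200:325],12,28)
rep('blue handle',np.s_[230:295,165:212],100,130)
rep('orange1',np.s_[190:250,418:482],100,130)
rep('orange2',np.s_[280:335,362:430],100,130)
c=cv2.resize(a['img'][195:280,370:425],None,fx=7,fy=7,interpolation=cv2.INTER_CUBIC)
d=cv2.resize(b['img'][255:345,285:385],None,fx=4,fy=4,interpolation=cv2.INTER_CUBIC)
H=max(c.shape[0],d.shape[0]);o=np.zeros((H,c.shape[1]+d.shape[1],3),np.uint8)
o[:c.shape[0],:c.shape[1]]=c;o[:d.shape[0],c.shape[1]:]=d
cv2.imwrite('pics/crop1.png',o[:,:,::-1]);print(o.shape)
```

```text
handle 190 mean [ 500.6 -325.5  115.5] rect [ 501.6 -326.4] [11.3 85.6] 87.2 [[459.0, -330.0], [544.0, -334.0], [545.0, -323.0], [459.0, -319.0]]
hood roof 718 mean [ 501.4 -321.9   81.3] rect [ 501.8 -324.8] [ 49.  130.1] 87.6 [[436.0, -347.0], [566.0, -352.0], [568.0, -303.0], [438.0, -298.0]]
railbar 680 mean [479.5 372.7 114.1] rect [480.9 373.5] [ 13.8 288.8] 81.6 [[337.0, 388.0], [623.0, 346.0], [625.0, 359.0], [339.0, 402.0]]
railfeet 1300 mean [485.7 370.6   6.6] rect [483.3 380.4] [362.5 180.6] 3.6 [[297.0, 459.0], [308.0, 279.0], [670.0, 302.0], [658.0, 482.0]]
phot heads 1184 mean [601.7  21.5 103.7] rect [602.9  18.6] [278.3  44.2] 87.4 [[575.0, -119.0], [619.0, -121.0], [631.0, 157.0], [587.0, 159.0]]
phot base 597 mean [598.9   9.4  19.6] rect [599.   14.3] [287.1  53.5] 83.2 [[555.0, -125.0], [609.0, -131.0], [642.0, 154.0], [589.0, 160.0]]
blue handle 186 mean [429.1 189.3 115.6] rect [428.9 189.9] [84.  10.3] 14.4 [[387.0, 184.0], [389.0, 174.0], [471.0, 195.0], [468.0, 205.0]]
orange1 185 mean [ 540.6 -463.4  115.3] rect [ 541.3 -465.1] [10.7 85.6] 46.3 [[507.0, -439.0], [569.0, -499.0], [576.0, -491.0], [514.0, -432.0]]
orange2 200 mean [ 324.6 -323.   115. ] rect [ 324.1 -324.1] [10.9 85.4] 32.8 [[296.0, -291.0], [343.0, -363.0], [352.0, -357.0], [306.0, -285.0]]
(595, 785, 3)
```

View pics/crop1.png

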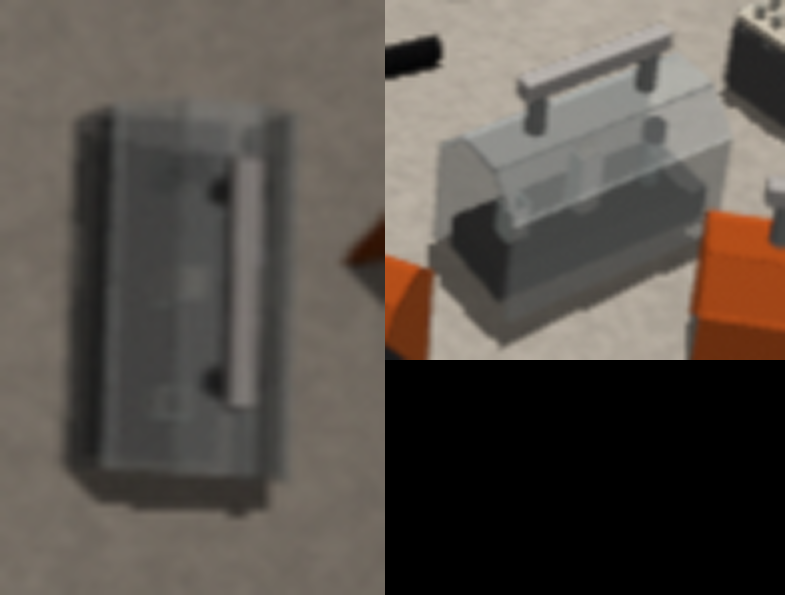

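The crop confirms it: the clear hood has a grey bar handle, and the rack with its cells can be seen inside. Handle centre is (501.6, -326.4), axis -2.6°. I'll move above it now.

Call:
{"op": "carry_out", "data": {"hand": 0.088, "rows": [{"offset": [0.032,0.018,0],"roll": -1.7},{"offset": [0.032,0.018,0],"roll": -1.7},{"offset": [0.032,0.018,0],"roll": -1.7},{"offset": [0.032,0.018,0],"roll": -1.7},{"offset": [0.032,0.018,0],"roll": -1.7},{"offset": [0.032,0.018,0],"roll": -1.7},{"offset": [0.032,0.018,0],"roll": -1.7},{"offset": [0.032,0.018,0],"roll": -1.7},{"offset": [0.032,0.018,0],"roll": -1.7},{"offset": [0.032,0.018,0],"roll": -1.7}]}}

```text
time_s: 0.93
tool_pos: [456.8, -351.7, 238.5]
tool_rot: [-180.0, 0.0, -2.8]
ft_force: [0.2, -0.9, -0.6]
opening: 87.9
grip_force: 0.0
```

Call:
{"op": "carry_out", "data": {"rows": [{"offset": [0.02,0.011,0],"roll": 0},{"offset": [0.016,0.009,0],"roll": 0},{"offset": [0.01,0.006,0],"roll": 0},{"offset": [0,0,-0.01],"roll": 0},{"offset": [0,0,-0.02],"roll": 0},{"offset": [0,0,0],"roll": 0},{"offset": [0,0,0],"roll": 0}]}}

```text
time_s: 1.52
tool_pos: [500.3, -327.4, 207.8]
tool_rot: [-179.9, 0.1, -2.8]
ft_force: [-0.4, -0.8, -0.2]
opening: 88.1
grip_force: 0.0
```

Run:
```python
from h import *
w=snap('wrist','w1.png');P=cloud(w)
m=(P[...,2]>107)&(P[...,2]<124)&(abs(P[...,0]-500)<70)&(abs(P[...,1]+326)<30)
Q=P[m];r=cv2.minAreaRect(Q[:,:2].astype(np.float32));print(len(Q),Q.mean(0),r)
m=(P[...,2]>78)&(P[...,2]<90)&(abs(P[...,0]-500)<80)&(abs(P[...,1]+326)<40)
Q=P[m];
if len(Q)>9: print(len(Q),Q.mean(0),cv2.minAreaRect(Q[:,:2].astype(np.float32)))
```

```text
1221 [ 504.21770563 -328.59255868  116.90624769] ((501.5419616699219, -328.24053955078125), (9.37295150756836, 85.38396453857422), 87.48394775390625)
4253 [ 508.29875685 -329.06895722   82.32889361] ((500.7806396484375, -328.7127380371094), (39.599491119384766, 129.49484252929688), 87.88185119628906)
```

View pics/w1.png

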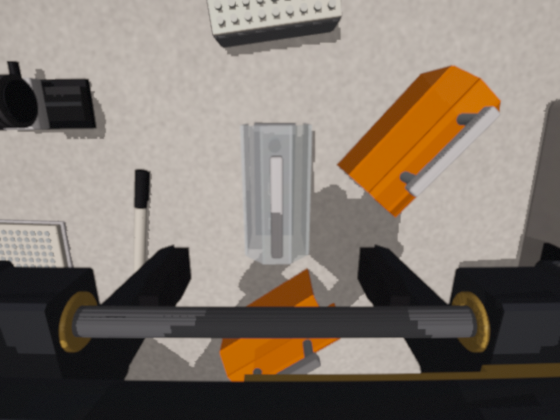

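The wrist view has the handle at (277,205), centred between the fingers. Both orange hoods stay clear of the fingers' path. Descend and grip.

Call:
{"op": "carry_out", "data": {"rows": [{"offset": [0.001,-0.001,-0.02],"roll": 0},{"offset": [0,0,-0.03],"roll": 0},{"offset": [0,0,-0.03],"roll": 0},{"offset": [0,0,-0.02],"roll": 0},{"offset": [0,0,-0.014],"roll": 0},{"offset": [0,0,0],"roll": 0},{"offset": [0,0,0],"roll": 0}]}}

```text
time_s: 2.15
tool_pos: [502.4, -328.7, 95.5]
tool_rot: [180.0, -0.0, -2.8]
ft_force: [-0.3, -0.5, 0.9]
opening: 88.1
grip_force: 0.0
```

Call:
{"op": "carry_out", "data": {"hand": 0, "rows": [{"offset": [0,0,0],"roll": 0},{"offset": [0,0,0],"roll": 0},{"offset": [0,0,0],"roll": 0},{"offset": [0,0,0],"roll": 0},{"offset": [0,0,0],"roll": 0},{"offset": [0,0,0],"roll": 0},{"offset": [0,0,0],"roll": 0},{"offset": [0,0,0],"roll": 0},{"offset": [0,0,0],"roll": 0},{"offset": [0,0,0],"roll": 0}]}}

```text
time_s: 2.98
tool_pos: [502.4, -328.0, 94.7]
tool_rot: [-180.0, 0.0, -2.7]
ft_force: [-0.8, -0.5, -0.2]
opening: 23.1
grip_force: 0.0
```

Call:
{"op": "carry_out", "data": {"rows": [{"offset": [0,0,0],"roll": 0},{"offset": [0,0,0],"roll": 0},{"offset": [0,0,0],"roll": 0},{"offset": [0,0,0],"roll": 0},{"offset": [0,0,0],"roll": 0}]}}

```text
time_s: 3.4
tool_pos: [502.4, -328.0, 94.7]
tool_rot: [-180.0, 0.0, -2.7]
ft_force: [1.2, 0.9, -0.4]
opening: 9.7
grip_force: 30.0
```

Call:
{"op": "carry_out", "data": {"rows": [{"offset": [0,0,0.008],"roll": 0},{"offset": [0,0,0.015],"roll": 0},{"offset": [0,0,0.02],"roll": 0},{"offset": [0,0,0.025],"roll": 0},{"offset": [0,0,0.025],"roll": 0},{"offset": [0,0,0.025],"roll": 0},{"offset": [0,0,0.02],"roll": 0},{"offset": [0,0,0.012],"roll": 0},{"offset": [0,0,0],"roll": 0}]}}

```text
time_s: 4.15
tool_pos: [502.9, -328.4, 248.1]
tool_rot: [179.8, -0.2, -2.7]
ft_force: [0.5, 0.1, -1.0]
opening: 9.6
grip_force: 30.0
```

Call:
{"op": "carry_out", "data": {"rows": [{"offset": [0,0.01,0],"roll": 0},{"offset": [0,0.02,0],"roll": 0},{"offset": [0,0.03,0],"roll": 0},{"offset": [0,0.036,0],"roll": 0},{"offset": [0,0.036,0],"roll": 0},{"offset": [0,0.036,0],"roll": 0},{"offset": [0,0.036,0],"roll": 0},{"offset": [0,0.036,0],"roll": 0},{"offset": [0,0.036,0],"roll": 0},{"offset": [0,0.036,0],"roll": 0}]}}

```text
time_s: 4.98
tool_pos: [501.1, -13.6, 243.5]
tool_rot: [-180.0, 0.1, -2.7]
ft_force: [0.5, -0.0, -1.7]
opening: 9.5
grip_force: 30.0
```

Call:
{"op": "carry_out", "data": {"rows": [{"offset": [-0.003,0.036,0],"roll": -0.9},{"offset": [-0.003,0.036,0],"roll": -0.9},{"offset": [-0.003,0.036,0],"roll": -0.9},{"offset": [-0.003,0.036,0],"roll": -0.9},{"offset": [-0.003,0.036,0],"roll": -0.9},{"offset": [-0.003,0.036,0],"roll": -0.9},{"offset": [-0.003,0.036,0],"roll": -0.4},{"offset": [0,0.036,0],"roll": 0},{"offset": [0,0.036,0],"roll": 0},{"offset": [0,0.03,0],"roll": 0}]}}

```text
time_s: 5.82
tool_pos: [479.7, 340.4, 243.3]
tool_rot: [179.9, 0.1, -8.5]
ft_force: [-0.1, 0.3, -1.7]
opening: 9.4
grip_force: 30.0
```

Call:
{"op": "carry_out", "data": {"rows": [{"offset": [0,0.022,0],"roll": 0},{"offset": [0,0.013,0],"roll": 0},{"offset": [0,0,0],"roll": 0},{"offset": [0,0,0],"roll": 0}]}}

```text
time_s: 6.15
tool_pos: [480.9, 372.6, 243.8]
tool_rot: [179.9, 0.1, -8.5]
ft_force: [-0.0, -0.6, -1.2]
opening: 9.3
grip_force: 30.0
```

Run:
```python
from h import *
a=snap('top','top1.png');w=snap('wrist','w2.png');b=snap('side','side1.png')
print(monitor.get_obs()['tool_pos'])
for s in(a,w):
    P=cloud(s)
    m=(P[...,2]>104)&(P[...,2]<122)&(P[...,0]>330)&(P[...,0]<630)&(abs(P[...,1]-373)<40)
    Q=P[m]
    for lo in range(340,620,30):
        q=Q[(Q[:,0]>lo)&(Q[:,0]<lo+30)]
        if len(q)>5: print(lo,len(q),np.median(q,0).round(1))
    print()
T=load('top0.png');P=cloud(T)
# cells after hood removal
P=cloud(a)
for z0,z1 in((15,26),(34,42),(48,66)):
    m=(P[...,2]>z0)&(P[...,2]<z1)&(abs(P[...,0]-501)<80)&(abs(P[...,1]+328)<34)
    Q=P[m]
    if len(Q)>4:
        r=cv2.minAreaRect(Q[:,:2].astype(np.float32));print(z0,len(Q),Q.mean(0).round(1),r)
c=cv2.resize(a['img'][195:280,370:425],None,fx=7,fy=7,interpolation=cv2.INTER_CUBIC)
d=b['img'][:,:]
d=cv2.resize(b['img'][255:345,285:385],None,fx=4,fy=4,interpolation=cv2.INTER_CUBIC)
o=np.zeros((595,785,3),np.uint8);o[:595,:385]=c;o[:360,385:]=d
e=w['img'][::2,::2][:210];o[370:580,440:720]=e
cv2.imwrite('pics/crop2.png',o[:,:,::-1])
```

```text
[481.53671447 371.71135152 244.7295948 ]
340 73 [355.1 390.6 114. ]
370 72 [384.5 386.  114.3]
400 21 [403.  383.5 114.4]
550 73 [564.5 359.5 114.7]
580 69 [595.3 354.5 115.3]
610 31 [617.1 351.4 112.2]

520 213 [543.1 365.1 115.4]
550 500 [565.7 361.5 115.4]
580 551 [595.3 356.8 115.3]
610 227 [616.1 353.8 113.9]

15 730 [ 503.  -323.6   19.8] ((504.620361328125, -324.7186279296875), (45.46634292602539, 126.2601089477539), 86.91284942626953)
34 21 [ 490.9 -323.6   37.4] ((502.57208251953125, -324.77197265625), (12.170477867126465, 91.46453857421875), 86.83370971679688)
48 46 [ 522.4 -324.6   55.4] ((525.4894409179688, -325.6025085449219), (12.379384994506836, 52.87657928466797), 87.1998519897461)
```

View pics/crop2.png

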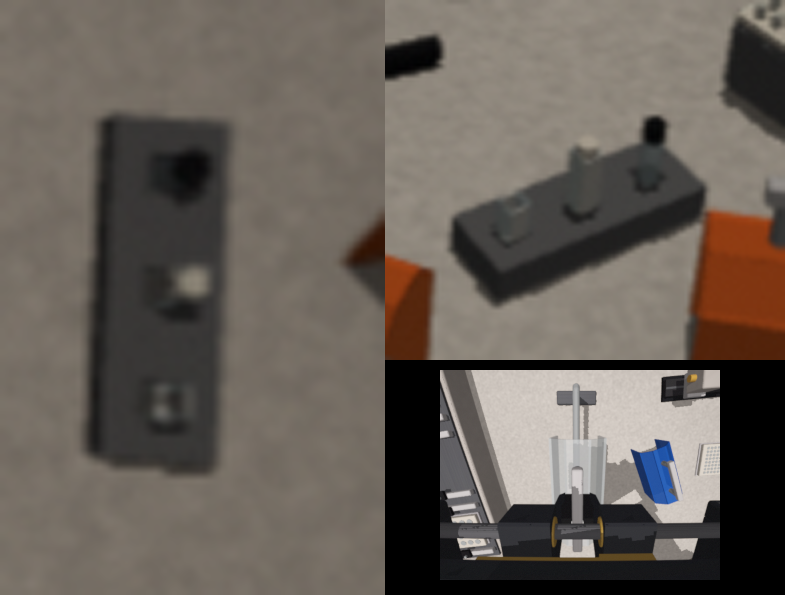

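The crop shows white stopper cell in the middle well at (190,280), the round black-capped one in the far well and the short one in the near well. In the inset the hood sits squarely above the bar. I'll shift 2.5 mm and lower it.

Call:
{"op": "carry_out", "data": {"rows": [{"offset": [0,0.0025,-0.01],"roll": 0},{"offset": [0,0,-0.02],"roll": 0},{"offset": [0,0,-0.025],"roll": 0},{"offset": [0,0,-0.025],"roll": 0},{"offset": [0,0,-0.015],"roll": 0},{"offset": [0,0,-0.008],"roll": 0},{"offset": [0,0,-0.004],"roll": 0},{"offset": [0,0,0],"roll": 0},{"offset": [0,0,0],"roll": 0}]}}

```text
time_s: 7.05
tool_pos: [481.8, 375.5, 138.6]
tool_rot: [-179.9, -0.1, -8.6]
ft_force: [0.5, 0.2, -1.5]
opening: 9.7
grip_force: 30.0
```

Call:
{"op": "carry_out", "data": {"rows": [{"offset": [0,0,-0.002],"roll": 0},{"offset": [0,0,-0.002],"roll": 0},{"offset": [0,0,-0.0015],"roll": 0},{"offset": [0,0,0],"roll": 0},{"offset": [0,0,0],"roll": 0},{"offset": [0,0,0],"roll": 0}]}}

```text
time_s: 7.55
tool_pos: [481.5, 375.5, 132.4]
tool_rot: [-180.0, -0.0, -8.5]
ft_force: [0.3, 0.1, -1.2]
opening: 9.2
grip_force: 30.0
```

Call:
{"op": "carry_out", "data": {"rows": [{"offset": [0,0,-0.001],"roll": 0},{"offset": [0,0,-0.001],"roll": 0},{"offset": [0,0,0],"roll": 0},{"offset": [0,0,0],"roll": 0},{"offset": [0,0,0],"roll": 0}]}}

```text
time_s: 7.97
tool_pos: [481.5, 375.5, 130.4]
tool_rot: [-180.0, -0.0, -8.5]
ft_force: [-0.1, 0.3, 1.7]
opening: 9.3
grip_force: 30.0
```

Run:
```python
from h import *
w=snap('wrist','w3.png');b=snap('side','side2.png');print(monitor.get_obs()['ft_force'],monitor.get_obs()['tool_pos'])
P=cloud(w)
m=(P[...,2]>104)&(P[...,2]<122)&(P[...,0]>550)&(P[...,0]<615)&(abs(P[...,1]-373)<40)
Q=P[m];p=np.polyfit(Q[:,0],Q[:,1],1);print(len(Q),p,np.polyval(p,481),Q[:,2].max())
```

```text
[0.35153244 0.27981782 0.9117133 ] [481.50677021 375.52421845 130.41577527]
2967 [-1.53513366e-01  4.48470091e+02] 374.630162328606 118.3590120376142
```

Call:
{"op": "carry_out", "data": {"hand": 0.05, "rows": [{"offset": [0,0,0],"roll": 0},{"offset": [0,0,0],"roll": 0},{"offset": [0,0,0],"roll": 0},{"offset": [0,0,0],"roll": 0},{"offset": [0,0,0],"roll": 0},{"offset": [0,0,0],"roll": 0},{"offset": [0,0,0],"roll": 0},{"offset": [0,0,0],"roll": 0}]}}

```text
time_s: 8.73
tool_pos: [481.4, 375.5, 130.3]
tool_rot: [-180.0, 0.0, -8.5]
ft_force: [0.2, -0.7, -0.1]
opening: 50.2
grip_force: 0.0
```

Call:
{"op": "carry_out", "data": {"rows": [{"offset": [0,0,0.01],"roll": 0},{"offset": [0,0,0.02],"roll": 0},{"offset": [0,0,0.03],"roll": 0},{"offset": [0,0,0.03],"roll": 0},{"offset": [0,0,0.02],"roll": 0},{"offset": [0,0,0],"roll": 0},{"offset": [0,0,0],"roll": 0}]}}

```text
time_s: 9.32
tool_pos: [481.5, 375.5, 241.6]
tool_rot: [-179.9, -0.1, -8.5]
ft_force: [-0.1, 0.6, -0.4]
opening: 50.2
grip_force: 0.0
```

Run:
```python
from h import *
w=snap('wrist','w4.png')
P=cloud(w)
m=(P[...,2]>135)&(P[...,2]<165)&(abs(P[...,0]-481)<70)&(abs(P[...,1]-373)<30)
Q=P[m];print(len(Q),Q.mean(0),cv2.minAreaRect(Q[:,:2].astype(np.float32)),np.percentile(Q[:,2],[5,50,95]))
A=np.c_[Q[:,:2]-Q[:,:2].mean(0),np.ones(len(Q))];print(np.linalg.lstsq(A,Q[:,2],rcond=None)[0])
m=(P[...,2]>105)&(P[...,2]<128)&(abs(P[...,0]-481)<64)&(abs(P[...,1]-373)<30)
Q=P[m];print(len(Q),Q.mean(0),cv2.minAreaRect(Q[:,:2].astype(np.float32)))
```

```text
1317 [483.5305671  377.84772824 152.57154717] ((481.2547912597656, 377.99359130859375), (11.003625869750977, 85.07069396972656), 81.66390228271484) [150.97468098 152.72581971 153.95818587]
[6.08250157e-04 2.23881025e-02 1.52571547e+02]
6149 [487.02239091 371.35827191 115.54527882] ((480.5712890625, 372.920654296875), (56.53525924682617, 130.49559020996094), 83.29993438720703)
```

View pics/w4.png

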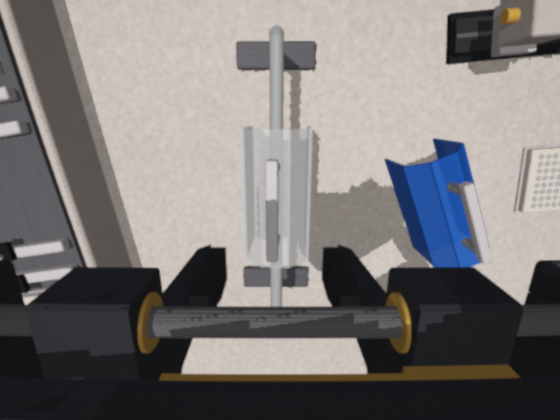

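The hood hangs on the bar, with its handle at (272,210), tilted only about 3.5°. On the way back I'll stop to measure the photometer with the wrist camera.

Call:
{"op": "carry_out", "data": {"rows": [{"offset": [0,-0.025,0],"roll": 0.5},{"offset": [0,-0.04,0],"roll": 0.5},{"offset": [0,-0.04,0],"roll": 0.5},{"offset": [0,-0.04,0],"roll": 0.5},{"offset": [0,-0.04,0],"roll": 0.5},{"offset": [0,-0.04,0],"roll": 0.5},{"offset": [0,-0.04,0],"roll": 0.5},{"offset": [0,-0.04,0],"roll": 0.5},{"offset": [0,-0.03,0],"roll": 0.5},{"offset": [0,-0.02,0],"roll": 0.5}]}}

```text
time_s: 10.2
tool_pos: [480.6, 17.8, 239.0]
tool_rot: [-180.0, 0.2, -3.6]
ft_force: [-1.0, 0.3, 0.2]
opening: 50.3
grip_force: 0.0
```

Call:
{"op": "carry_out", "data": {"rows": [{"offset": [0,0,0],"roll": 0},{"offset": [0,0,0],"roll": 0}]}}

```text
time_s: 10.37
tool_pos: [481.0, 20.0, 239.3]
tool_rot: [-180.0, 0.1, -3.7]
ft_force: [-0.0, -0.0, 0.7]
opening: 49.9
grip_force: 0.0
```

Run:
```python
from h import *
print(monitor.get_obs()['tool_pos'])
w=snap('wrist','w5.png')
for s in (w,load('top0.png')):
    P=cloud(s).reshape(-1,3)
    m=(P[:,2]>15)&(P[:,2]<120)&(P[:,0]>550)&(P[:,0]<660)&(abs(P[:,1]-17)<160);Q=P[m]
    for z0,z1 in ((17,23),(98,107)):
        q=Q[(Q[:,2]>z0)&(Q[:,2]<z1)];r=cv2.minAreaRect(q[:,:2].astype(np.float32));print(z0,len(q),r)
    for y in range(-130,165,10):
        q=Q[(Q[:,1]>=y)&(Q[:,1]<y+10)&(Q[:,2]>60)]
        if len(q)>4: print(y,len(q),'zmax',np.percentile(q[:,2],95).round(1),'x',np.percentile(q[q[:,2]>np.percentile(q[:,2],95)-3][:,0],[2,50,98]).round(1))
    print()
```

```text
[481.00861395  19.99929137 239.26992935]
17 3172 ((600.5414428710938, -15.034515380859375), (232.84788513183594, 40.105224609375), 89.43123626708984)
98 4627 ((602.783203125, 9.128509521484375), (265.5464172363281, 43.104736328125), 87.97107696533203)
-130 36 zmax 111.7 x [592.5 601.3 608.2]
-120 640 zmax 112.2 x [587.9 597.6 607.3]
-110 763 zmax 112.1 x [586.9 596.8 607.6]
-100 531 zmax 112.0 x [588.2 598.4 608.5]
-90 622 zmax 112.2 x [588.7 598.2 607.8]
-80 712 zmax 110.8 x [586.  597.3 610.2]
-70 369 zmax 103.6 x [591.8 599.1 606.6]
-60 364 zmax 103.6 x [592.6 599.6 607. ]
-50 376 zmax 103.9 x [593.4 600.2 607.4]
-40 362 zmax 103.6 x [594.3 601.1 608.5]
-30 370 zmax 104.1 x [593.9 601.2 608.9]
40 134 zmax 103.4 x [597.9 605.4 611.7]
50 379 zmax 104.0 x [597.7 604.6 612.1]
60 363 zmax 103.5 x [597.7 604.9 612.3]
70 364 zmax 103.8 x [598.5 605.1 612.2]
80 365 zmax 103.4 x [598.9 605.5 613. ]
90 376 zmax 103.3 x [598.2 605.8 613.6]
100 1069 zmax 113.1 x [587.  608.7 626.9]
110 731 zmax 113.6 x [586.9 608.  627.8]
120 754 zmax 113.3 x [586.6 608.  628.3]
130 731 zmax 113.4 x [587.2 60
[... 483 characters left out ...]
12.0 x [590.1 597.6 607.9]
-80 69 zmax 112.8 x [587.5 598.5 607.8]
-70 42 zmax 104.6 x [592.4 599.7 607.1]
-60 40 zmax 104.4 x [594.5 599.3 604.4]
-50 44 zmax 104.4 x [593.  599.2 608.4]
-40 42 zmax 104.2 x [596.7 601.3 608.4]
-30 43 zmax 104.2 x [593.9 601.2 608.3]
50 45 zmax 104.1 x [597.7 604.3 611.8]
60 46 zmax 103.9 x [596.9 605.3 611.6]
70 45 zmax 105.3 x [601.  605.9 611. ]
80 40 zmax 105.1 x [600.7 603.5 611. ]
90 41 zmax 104.5 x [601.6 608.  615. ]
100 89 zmax 114.1 x [588.6 611.  628. ]
110 81 zmax 115.1 x [587.  608.4 627.8]
120 86 zmax 114.7 x [586.7 603.2 627.7]
130 83 zmax 114.3 x [588.9 605.3 627.4]
140 60 zmax 114.1 x [587.6 603.1 625. ]
150 14 zmax 98.5 x [605.8 609.8 612.8]
```

View pics/w5.png

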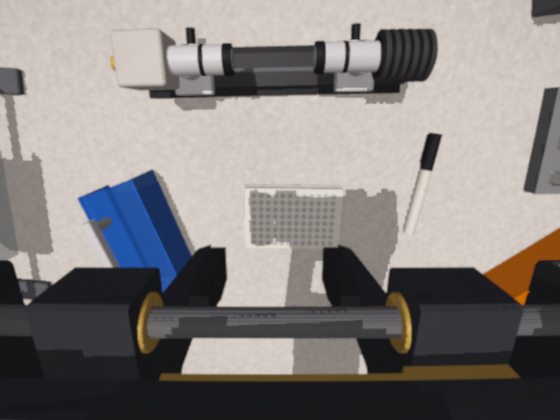

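The wrist view shows the photometer: barrels end at (232,58) and (315,55), the detector is on the left and the lamp on the right. I'll fit the axis and the gap while travelling to the rack.

Run:
```python
from h import *
w=load('w5.png')
for s in (w,load('top0.png')):
    P=cloud(s).reshape(-1,3)
    Q=P[(P[:,2]>99)&(P[:,2]<106)&(P[:,0]>575)&(P[:,0]<630)&(P[:,1]>-75)&(P[:,1]<98)]
    L=Q[Q[:,1]<10];R=Q[Q[:,1]>20]
    # per-y midpoints
    c=[]
    for y in list(range(-70,100,4)):
        q=Q[(Q[:,1]>=y)&(Q[:,1]<y+4)]
        if len(q)>15: c.append((y+2,(np.percentile(q[:,0],2)+np.percentile(q[:,0],98))/2))
    c=np.array(c);p=np.polyfit(c[:,0],c[:,1],1)
    g=[np.percentile(L[:,1],99.7),np.percentile(R[:,1],0.3)];ym=np.mean(g)
    print(p,np.degrees(np.arctan(p[0])),'gap',g,'mid',np.polyval(p,ym),ym,'res',np.std(c[:,1]-np.polyval(p,c[:,0])))
    B=P[(P[:,2]>16)&(P[:,2]<24)&(P[:,0]>540)&(P[:,0]<660)&(abs(P[:,1]-17)<170)]
    e=[]
    for y in range(-110,140,5):
        q=B[(B[:,1]>=y)&(B[:,1]<y+5)]
        if len(q)>4:e.append((y+2.5,q[:,0].min()))
    e=np.array(e);p=np.polyfit(e[:,0],e[:,1],1);p=np.polyfit(*e[abs(e[:,1]-np.polyval(p,e[:,0]))<3].T,1);print('base edge',p,np.degrees(np.arctan(p[0])))
```

```text
[4.35716032e-02 6.02248842e+02] 2.4948909289417607 gap [np.float64(-22.519210432770773), np.float64(48.46624162058614)] mid 602.8141187281591 12.973515593907683 res 0.34434932862376805
base edge [4.01135693e-02 5.85468593e+02] 2.2971066583815625Traceback (most recent call last):
  File "<stdin>", line 12, in <module>
IndexError: too many indices for array: array is 1-dimensional, but 2 were indexed
```

Call:
{"op": "carry_out", "data": {"rows": [{"offset": [0.005,-0.02,0],"roll": 0},{"offset": [0.005,-0.038,0],"roll": 0},{"offset": [0.005,-0.038,0],"roll": 0},{"offset": [0,-0.038,0],"roll": 0},{"offset": [0,-0.038,0],"roll": 0},{"offset": [0,-0.038,0],"roll": 0},{"offset": [0,-0.038,0],"roll": 0},{"offset": [0,-0.038,0],"roll": 0},{"offset": [0,-0.032,0],"roll": 0},{"offset": [0,-0.02,0],"roll": 0}]}}

```text
time_s: 11.25
tool_pos: [496.8, -319.1, 239.3]
tool_rot: [-180.0, 0.1, -3.6]
ft_force: [-0.3, 0.1, 0.5]
opening: 50.3
grip_force: 0.0
```

Call:
{"op": "carry_out", "data": {"rows": [{"offset": [-0.015,-0.01,0],"roll": 0.3},{"offset": [-0.015,0,0],"roll": 0},{"offset": [-0.01,0,0],"roll": 0},{"offset": [0,0,0],"roll": 0},{"offset": [0,0,0],"roll": 0}]}}

```text
time_s: 11.67
tool_pos: [456.9, -326.6, 240.4]
tool_rot: [-180.0, -0.0, -3.2]
ft_force: [-0.1, -0.0, 0.3]
opening: 50.0
grip_force: 0.0
```

Run:
```python
from h import *
o=monitor.get_obs();print(o['tool_pos'],o['tool_rot'])
w=snap('wrist','w6.png')
P=cloud(w).reshape(-1,3)
P=P[(abs(P[:,0]-502)<75)&(abs(P[:,1]+327)<40)]
for z0,z1 in ((16,24),(36,41),(51,70)):
    q=P[(P[:,2]>z0)&(P[:,2]<z1)]
    if len(q)>9: print(z0,len(q),q.mean(0).round(1),cv2.minAreaRect(q[:,:2].astype(np.float32)))
q=P[(P[:,2]>56)&(P[:,0]<522)];q=q[abs(q[:,0]-502)<15];print('stopper',len(q),q.mean(0),q.min(0),q.max(0))
```

```text
[ 456.91642113 -326.58336019  240.38662476] [-1.79988169e+02 -1.41117206e-02 -3.20276094e+00]
16 3650 [ 507.1 -327.5   20.2] ((504.2835998535156, -327.0010986328125), (43.77676773071289, 124.92320251464844), 86.69384765625)
36 51 [ 463.1 -324.6   38.1] ((482.95855712890625, -325.71771240234375), (11.518110275268555, 54.53395080566406), 86.88239288330078)
51 253 [ 523.4 -327.8   55.7] ((524.6318359375, -327.6540832519531), (11.784708023071289, 52.65433120727539), 86.91371154785156)
stopper 4916 [ 490.87802259 -316.33142992  317.54857386] [ 487.00532199 -366.99232985   56.0295437 ] [ 509.30813022 -287.00112345  330.23803855]
```

View pics/w6.png

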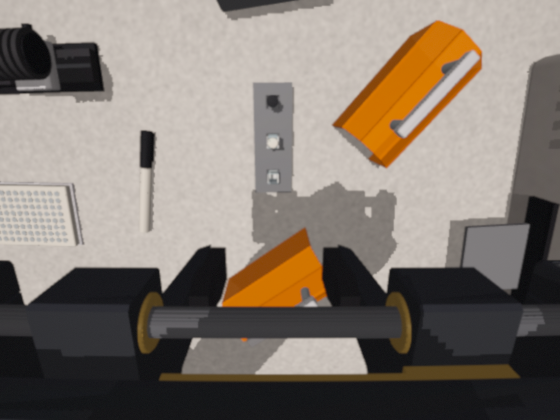

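The wrist view has the stopper at (272,142), between the round cell at (273,102) and the short one at (273,178). I'll refine the stopper position and check that the orange hood is clear of the gripper body.

Run:
```python
from h import *
w=load('w6.png');C=cloud(w);P=C.reshape(-1,3)
q=P[(abs(P[:,0]-502)<15)&(abs(P[:,1]+327)<20)&(P[:,2]>53)&(P[:,2]<65)];print('stopper',len(q),q.mean(0),cv2.minAreaRect(q[:,:2].astype(np.float32)))
m=(w['img'].min(2)>150)
m[:120]=0;m[160:]=0;m[:,:258]=0;m[:,288:]=0
v,u=np.nonzero(m);print(len(u),u.mean(),v.mean(),onz(w,[u.mean(),v.mean()],57))
q=P[(P[:,0]>440)&(P[:,0]<570)&(P[:,1]<-370)&(P[:,1]>-430)&(P[:,2]>70)&(P[:,2]<130)];print('orange near body',len(q),q[:,1].max() if len(q) else '',q[:,2].max() if len(q) else '')
q=q[q[:,2]>95];print(len(q),q.max(0) if len(q) else '')
```

```text
stopper 118 [ 504.40883539 -326.94224345   57.66613218] ((504.28179931640625, -326.592529296875), (11.703752517700195, 11.548574447631836), 86.83349609375)
153 272.1045751633987 141.41830065359477 [[ 504.63428746 -327.28566716   57.        ]]
orange near body 891 -403.5619476531676 85.57618799954935
0
```

Call:
{"op": "carry_out", "data": {"rows": [{"offset": [0.012,-0.0005,0],"roll": 0},{"offset": [0.02,0,-0.01],"roll": 0},{"offset": [0.0155,0,-0.03],"roll": 0},{"offset": [0,0,-0.03],"roll": 0},{"offset": [0,0,-0.03],"roll": 0},{"offset": [0,0,-0.02],"roll": 0},{"offset": [0,0,-0.01],"roll": 0},{"offset": [0,0,0],"roll": 0},{"offset": [0,0,0],"roll": 0},{"offset": [0,0,0],"roll": 0}]}}

```text
time_s: 12.55
tool_pos: [504.7, -328.4, 111.8]
tool_rot: [179.9, -0.1, -3.2]
ft_force: [0.4, -0.3, -0.0]
opening: 50.1
grip_force: 0.0
```

Call:
{"op": "carry_out", "data": {"rows": [{"offset": [0,0.001,-0.01],"roll": 0},{"offset": [0,0,-0.02],"roll": 0},{"offset": [0,0,-0.02],"roll": 0},{"offset": [0,0,-0.016],"roll": 0},{"offset": [0,0,-0.01],"roll": 0},{"offset": [0,0,-0.005],"roll": 0},{"offset": [0,0,0],"roll": 0},{"offset": [0,0,0],"roll": 0},{"offset": [0,0,0],"roll": 0}]}}

```text
time_s: 13.3
tool_pos: [504.4, -327.4, 30.2]
tool_rot: [179.9, -0.1, -3.2]
ft_force: [-0.6, 0.6, -0.5]
opening: 50.2
grip_force: 0.0
```

Run:
```python
from h import *
o=monitor.get_obs();print(o['tool_pos'],o['tool_rot'],o['ft_force'],o['opening'])
```

```text
[ 504.35970842 -327.42940723   30.24795034] [ 1.79930838e+02 -8.12901445e-02 -3.24331300e+00] [-0.55268646  0.60179675 -0.5098122 ] 50.1947203701976
```

Call:
{"op": "carry_out", "data": {"hand": 0, "rows": [{"offset": [0,0,0],"roll": 0},{"offset": [0,0,0],"roll": 0},{"offset": [0,0,0],"roll": 0},{"offset": [0,0,0],"roll": 0},{"offset": [0,0,0],"roll": 0},{"offset": [0,0,0],"roll": 0},{"offset": [0,0,0],"roll": 0},{"offset": [0,0,0],"roll": 0},{"offset": [0,0,0],"roll": 0}]}}

```text
time_s: 14.05
tool_pos: [503.9, -327.1, 29.3]
tool_rot: [180.0, -0.0, -3.2]
ft_force: [0.4, -0.7, 0.1]
opening: 12.2
grip_force: 30.0
```

Call:
{"op": "carry_out", "data": {"rows": [{"offset": [0,0,0.004],"roll": 0},{"offset": [0,0,0.008],"roll": 0},{"offset": [0,0,0.013],"roll": 0},{"offset": [0,0,0.02],"roll": 0},{"offset": [0,0,0.025],"roll": 0},{"offset": [0,0,0.025],"roll": 0},{"offset": [0,0,0.025],"roll": 0},{"offset": [0,0,0.025],"roll": 0},{"offset": [0,0,0.015],"roll": 0},{"offset": [0,0,0.01],"roll": 0}]}}

```text
time_s: 14.88
tool_pos: [504.2, -327.2, 202.1]
tool_rot: [179.9, -0.2, -3.2]
ft_force: [0.0, -0.3, -0.1]
opening: 12.3
grip_force: 30.0
```

Call:
{"op": "carry_out", "data": {"rows": [{"offset": [0.004,0.012,0],"roll": 3},{"offset": [0.007,0.025,0],"roll": 6},{"offset": [0.008,0.028,0],"roll": 6},{"offset": [0.008,0.028,0],"roll": 6},{"offset": [0.008,0.028,0],"roll": 6},{"offset": [0.008,0.028,0],"roll": 6},{"offset": [0.008,0.028,0],"roll": 6},{"offset": [0.008,0.028,0],"roll": 6},{"offset": [0.008,0.028,0],"roll": 6},{"offset": [0.008,0.028,0],"roll": 6}]}}

```text
time_s: 15.72
tool_pos: [578.9, -64.5, 199.2]
tool_rot: [-180.0, 0.0, 54.0]
ft_force: [-0.6, 0.2, -1.3]
opening: 12.1
grip_force: 30.0
```

Call:
{"op": "carry_out", "data": {"rows": [{"offset": [0.008,0.028,0],"roll": 6},{"offset": [0.006,0.025,0],"roll": 6},{"offset": [0.006,0.016,0],"roll": 6},{"offset": [0.004,0.01,0],"roll": 6},{"offset": [0,0,0],"roll": 6},{"offset": [0,0,0],"roll": 3.8},{"offset": [0,0,0],"roll": 0},{"offset": [0,0,0],"roll": 0},{"offset": [0,0,0],"roll": 0}]}}

```text
time_s: 16.47
tool_pos: [602.8, 12.8, 199.2]
tool_rot: [-180.0, -0.0, 87.4]
ft_force: [0.1, 1.0, -0.2]
opening: 12.2
grip_force: 30.0
```

Run:
```python
from h import *
o=monitor.get_obs();print(o['tool_pos'],o['tool_rot'])
w=snap('wrist','w7.png');b=snap('side','side3.png')
x=np.hstack([w['img'],np.zeros((420,240,3),np.uint8)])
x[:,560:]=cv2.resize(b['img'][120:260,240:320],(240,420),interpolation=cv2.INTER_CUBIC)
cv2.imwrite('pics/c7.png',x[:,:,::-1])
```

```text
[602.80818806  12.81898419 199.20564641] [-1.79982652e+02 -3.85833097e-03  8.74193114e+01]
```

View pics/c7.png

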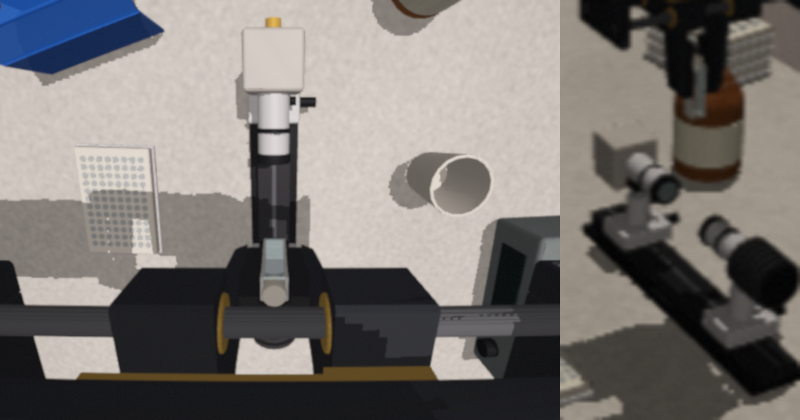

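The held cell is at (274,260), in line with the barrel at (273,135), and the inset shows it upright. I'll check its offsets by depth before descending.

Run:
```python
from h import *
w=load('w7.png');C=cloud(w)
c=C[235:275,255:295].reshape(-1,3);c=c[(abs(c[:,0]-603)<12)&(abs(c[:,1]-13)<14)&(c[:,2]>150)]
print(len(c),c.min(0),c.max(0),c.mean(0))
for z in (180,185,190,195,200):
    q=c[abs(c[:,2]-z)<2.5]
    if len(q)>5: print(z,len(q),q[:,0].min(),q[:,0].max(),q[:,1].max())
P=C.reshape(-1,3);b=P[(P[:,2]>95)&(P[:,2]<107)&(abs(P[:,0]-605)<18)&(P[:,1]>40)&(P[:,1]<95)]
for y in range(45,95,10):
    q=b[abs(b[:,1]-y)<5]
    if len(q)>9: print('barrel',y,q[:,0].min(),q[:,0].max(),(q[:,0].min()+q[:,0].max())/2)
print(b[:,1].min())
s=load('side3.png');S=cloud(s).reshape(-1,3)
q=S[(abs(S[:,0]-603)<14)&(abs(S[:,1]-13)<14)&(S[:,2]>165)&(S[:,2]<215)]
print('side cell',len(q),q.min(0) if len(q) else '',q.max(0) if len(q) else '')
```

```text
1314 [594.09160878  16.68392437 177.49302054] [614.01534541  23.34397282 228.35905649] [603.80197175  19.46400821 206.16767144]
180 62 597.138634074145 609.4097101880741 18.79872395154949
185 77 597.3333975034409 609.2739472523044 18.924225670190708
190 86 597.5278005162044 609.5945925200166 19.39009820933468
195 92 597.1415842725098 609.4609930615194 19.178673531564655
200 137 594.0916087766964 614.0153454054574 23.0268629909025
barrel 45 599.5440285929446 615.5315316155733 607.5377801042589
barrel 55 592.1953790073611 616.6444930933358 604.4199360503485
barrel 65 592.9772813686668 616.2966369482009 604.6369591584339
barrel 75 593.3565134663229 617.2977000159724 605.3271067411476
barrel 85 594.7615405847566 616.9680182901601 605.8647794374583
48.93422089095339
side cell 108 [ 5.89441853e+02 -3.60116083e-01  1.79274470e+02] [616.82151298  14.99704846 214.86962636]
```

Call:
{"op": "carry_out", "data": {"rows": [{"offset": [-0.0005,0,-0.008],"roll": 0},{"offset": [0,0,-0.015],"roll": 0},{"offset": [0,0,-0.015],"roll": 0},{"offset": [0,0,-0.015],"roll": 0},{"offset": [0,0,-0.015],"roll": 0},{"offset": [0,0,-0.013],"roll": 0},{"offset": [0,0,-0.01],"roll": 0},{"offset": [0,0,-0.007],"roll": 0},{"offset": [0,0,-0.0035],"roll": 0},{"offset": [0,0,0],"roll": 0}]}}

```text
time_s: 17.4
tool_pos: [602.3, 13.0, 97.2]
tool_rot: [-179.9, -0.0, 87.5]
ft_force: [-1.2, -1.0, -0.0]
opening: 12.3
grip_force: 30.0
```

Call:
{"op": "carry_out", "data": {"rows": [{"offset": [0,0,0],"roll": 0},{"offset": [0,0,0],"roll": 0},{"offset": [0,0,0],"roll": 0},{"offset": [0,0,0],"roll": 0},{"offset": [0,0,0],"roll": 0},{"offset": [0,0,0],"roll": 0}]}}

```text
time_s: 17.9
tool_pos: [602.5, 13.0, 97.9]
tool_rot: [180.0, -0.0, 87.6]
ft_force: [1.0, 0.8, -1.1]
opening: 12.1
grip_force: 30.0
```

Run:
```python
from h import *
o=monitor.get_obs();print(o['tool_pos'],o['tool_rot'],o['ft_force'])
w=snap('wrist','w8.png');b=snap('side','side4.png');C=cloud(w)
P=C.reshape(-1,3)
for z in (80,90,95):
    q=P[(abs(P[:,2]-z)<4)&(abs(P[:,0]-603)<14)&(abs(P[:,1]-13)<9)]
    if len(q)>5: print(z,len(q),q[:,0].min(),q[:,0].max(),q[:,2].min())
for y in (58,68,78,88):
    q=P[(P[:,2]>95)&(P[:,2]<107)&(abs(P[:,0]-605)<18)&(abs(P[:,1]-y)<4)]
    if len(q)>9: print('barrel',y,(q[:,0].min()+q[:,0].max())/2,q[:,2].max())
a=snap('top');P=cloud(a).reshape(-1,3)
q=P[(P[:,2]>138)&(P[:,2]<170)&(abs(P[:,0]-481)<60)&(abs(P[:,1]-375)<25)];print('hood handle',len(q),q.mean(0))
x=np.hstack([w['img'],np.zeros((420,240,3),np.uint8)])
x[:,560:]=cv2.resize(b['img'][120:260,240:320],(240,420),interpolation=cv2.INTER_CUBIC)
cv2.imwrite('pics/c8.png',x[:,:,::-1])
```

```text
[602.47279661  12.95606902  97.92415287] [ 1.79984194e+02 -1.86854223e-04  8.75523137e+01] [ 1.02732523  0.80452847 -1.11566601]
80 107 596.8946740306163 609.0967879017339 77.0004495757212
90 144 596.7936003711876 609.2271299437743 86.0360764614195
95 163 596.7936003711876 616.2632640201982 91.06683370245091
barrel 58 604.2911312266481 104.89447566786652
barrel 68 604.8820826249732 104.50403460518135
barrel 78 605.6715750311605 104.83368338533754
barrel 88 605.9730445135078 104.52496474626261
hood handle 237 [480.39046208 376.12699358 150.66929929]
```

View pics/c8.png

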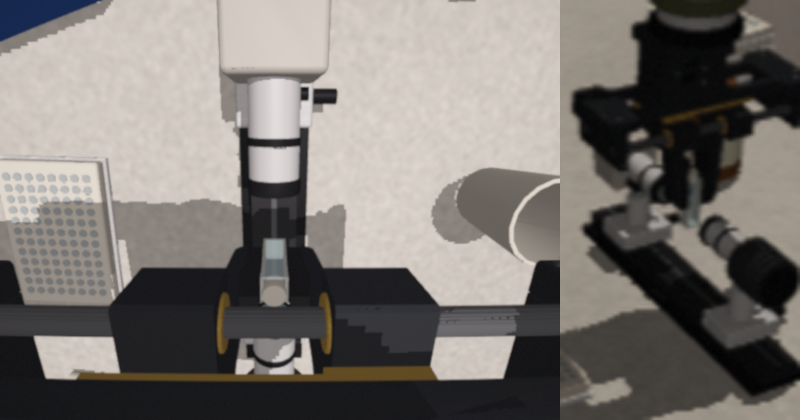

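The cell at (274,265) hangs between the two barrels on the axis. It is centred at x≈603.0 against 602.6 for the beam, and its bottom is at about z 76–77. The hood is still on the bar, so I'll hand in.

```bash
python3 -c "
from plant import arm
print(arm.finish_job())"
```

```text
the job is handed in; nothing more can be done
None
```

I've handed the job in, though no verdict came back: the hood hangs on the rail's bar, tilted about 3–4°, and the gripper holds the stoppered cell by its frosted faces, upright in the light path and within about 1 mm of the beam sideways.

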